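# Transfer a job's tool holders to the machine rack in sequence

### The arm

A 6-joint arm with a two-finger parallel gripper is mounted at the origin on a cart in front of the work surface, level with it; the furniture and walls round the work are solid. World frame = base frame: x ahead of the robot, y to its left, z up, the work surface at z = 0. Lengths are in m, angles in degrees, forces in N, time in s.
With the tool pointing down it reaches from about 0.425 to 0.925 m from the base axis. Payload 12.5 kg.
Tool frame: the origin (TCP) lies midway between the tips of the shut fingers; the grasp point (between the pads) lies 19 mm behind it; z points along the fingers, y is the line along which they close (so a half turn about z gives the same grasp; the last joint's range is limited). The gripper opens to 85 mm and grips with 20 to 120 N. Pads are 22 mm wide; open, the fingers measure 114 mm over their backs; the gripper's body (76 mm by 85 mm) begins 54 mm behind the grasp point. The pads swing forward as they close: fully open they stand 13 mm farther back than shut.
Start: joints at [-72.342, 28.126, 89.318, -0, 62.55, -6.05], TCP at [0.251, -0.572, 0.231] pointing down, gripper open.
Joint ranges: [-177.58, 177.58], [-47.91, 125.51], [2.72, 160], [-65.01, 245.01], [3.68, 167.84], [-153.87, 153.87]. Speed limits (degrees/s): [127.2, 127.2, 159.86, 180, 180, 180].

### API

Orientations are given as [roll, pitch, yaw] about the fixed x, y, z axes, in that order (R = Rz(yaw) Ry(pitch) Rx(roll)).
In Python, from bench import robot gives the robot as it stands.
- The arm moves only by the tool carry_out, never from a script. Its argument "targets" is a list of rows, each a list of 3 entries, a list of its own where there are three numbers: the opening, from 0 (shut) to 1 (fully open), then the shift along the world's x, y, z in mm, then the turn, a rotation vector about the world's x, y, z in degrees. In form: [[jaw, [tx, ty, tz], [rx, ry, rz]], ...]. A call has 1 to 5 rows; each row shifts and turns the commanded pose from where the row before left it; what a row does not reach is not made up. A row lasts 1/10 s, in which the tool goes at most 50 mm and 8.59 degrees, less where a joint would pass 70% of its speed; a pose out of reach is approached as far as the arm can. A call is refused whole if a number of a shift passes 50 or a number of a turn 8.59, either way. A call with a gripper value outside its range is refused whole. The fingers move at their own pace and stop on an object; "newtons" is the grip in N (left out, the last holds). Time passes only in rows, so rows that do not move let the fingers close. It gives the time, the measured TCP pose, the force, the opening and the grip force at its end, in the units of the state.
- robot.state(): the state, without advancing time (a new reading comes with each control period).
- robot.camera(name): name is "side" or "top"; returns a dict with "image" (384x512x3 uint8, red, green, blue), "mtx" (3x3 intrinsics, pixels), "xyz" and "rotation" of the camera in the world. Camera axes: x right, y up, looking along -z (the intrinsics and any distortion apply to the point x, -y, -z); pixel columns grow to the right and rows downward; lengths in m; the calibration is good to about 2 mm. A picture is of the moment at which its call begins. There is no depth.
- robot.sign_off(): hands the job in; it is judged then, once.
Trained networks look in the newest picture that a camera, given by its name, has taken for a name from the list of things; names that differ only in an ending like _2 or _b are one class to them, and where a whole thing is asked for, a point or a joint stands for the part that bears it (a point fixed in the world has none). Each returns a list of dicts, best first, with "score" (0 to 1); they miss things now and then, are a little off and sometimes report something else, mostly with a low value. They report only what shows in the picture. A call takes as long as a camera call. They do not tell look-alikes from the thing itself.
- robot.search_frame(camera, label): "position" ([x, y, z] in m, in world coordinates, good to about 4 mm: the middle of the surface that is visible of it).
- robot.tip_of(camera, label): "position" ([x, y, z] in m, in world coordinates, good to about 4 mm: a listed point, or the origin of a listed thing).
The state is a dict: "clock": time; "qpos": joint angles; "dq": joint speeds; "joint_efforts": joint torques, N m; "position": TCP position; "ee_rot": TCP orientation; "contact_force": force on the tool from outside, world axes, zero at the start; "moment": the same for the moment, N m; "grip_width": finger opening in m; "gripper_force": force on a finger pad.
Only numpy, scipy, OpenCV 4.12 (cv2) and the standard library are available. Lean on these libraries where they do the work, as an engineer would, in place of code of your own. Each camera call takes 0.05 s, during which the arm holds its last target. There are 200 camera calls.

### The job

Move the four tapered tool holders from the full rack into the empty rack, one to a socket, and keep their sequence counted from the carrying handles: the holder next to the handle of the full rack goes next to the handle of the empty rack, the second goes second, and so on to the far end. Keep every holder upright all the time, and leave all four fully home in their sockets.

Things in the scene. Friction and masses are not known exactly. Their poses are not given: they have to be found in the camera images.
- face_mill: loose tool holder with a dark face mill on top, 144 mm tall, 0.62 kg: collar 39 mm across from 90 to 119 mm up, then cutter head 47 mm across (52 over the inserts) to 143 mm. Origin: centre of its underside (stud tip), z along its axis, turned at random. Flange 52 mm across, 67 to 90 mm up; below it a taper, 32 mm across narrowing to a 13 mm stud
- wide_chuck: loose tool holder with a wide pale round chuck, 0.75 kg: barrel 47 mm across from 90 to 147 mm up, on it an 11 mm pin up to 174 mm. Origin: centre of its underside (stud tip), z along its axis, turned at random. Flange 52 mm across, 67 to 90 mm up; below it a taper, 32 mm across narrowing to a 13 mm stud
- slim_chuck: loose tool holder with a slimmer pale round chuck, 0.7 kg: barrel 42 mm across from 90 to 147 mm up, on it an 11 mm pin up to 174 mm. Origin: centre of its underside (stud tip), z along its axis, turned at random. Flange 52 mm across, 67 to 90 mm up; below it a taper, 32 mm across narrowing to a 13 mm stud
- sidelock: loose empty tool holder, 140 mm tall, 0.55 kg: plain metal barrel 41 mm across from 90 to 140 mm up, two screws in its side, a dark 20 mm bore on top and no pin. Origin: centre of its underside (stud tip), z along its axis, turned at random. Flange 52 mm across, 67 to 90 mm up; below it a taper, 32 mm across narrowing to a 13 mm stud
- socket_face_mill: fixed black socket of the full rack in which face_mill stands at the start (places are drawn afresh). Origin on the table under its mouth, which is 77 mm up, 40 mm wide. The full rack's four sockets stand in a row 66 mm apart along their y axes; holders in them have their origins 10 mm above the table
- socket_wide_chuck: fixed black socket of the full rack in which wide_chuck stands at the start (places are drawn afresh). Origin on the table under its mouth, which is 77 mm up, 40 mm wide. The full rack's four sockets stand in a row 66 mm apart along their y axes; holders in them have their origins 10 mm above the table
- socket_slim_chuck: fixed black socket of the full rack in which slim_chuck stands at the start (places are drawn afresh). Origin on the table under its mouth, which is 77 mm up, 40 mm wide. The full rack's four sockets stand in a row 66 mm apart along their y axes; holders in them have their origins 10 mm above the table
- socket_sidelock: fixed black socket of the full rack in which sidelock stands at the start (places are drawn afresh). Origin on the table under its mouth, which is 77 mm up, 40 mm wide. The full rack's four sockets stand in a row 66 mm apart along their y axes; holders in them have their origins 10 mm above the table
- kit_handle: fixed end plate of the full rack with its steel bail handle (78 x 18 mm, 128 mm high), at the +y or -y end of its row of sockets, drawn afresh: 37 mm beyond the centre of the first socket. The other end has a plain plate, 76 mm high. Origin on the table under its middle
- empty_rack: fixed empty rack, like the full one: four sockets in a row along its y axis. Origin on the table under the row's middle, z up; sockets at x = 0, y = +99, +33, -33, -99 mm, mouths 40 mm wide, 77 mm up, open below. Its bail handle (128 mm high) is always at y = +136 mm, a plain plate at -136. A holder fully home has its flange on the socket's top, its origin 10 mm above the table
Mind the look-alikes: they are no part of the job. Leave any green or yellow look-alike of the sidelock alone.

How it is judged:
By the outcome, as a careful person would: the job done as asked, in the order asked, and still so for the second after the job is handed in, with the robot touching nothing.
It also fails if it takes over 106 s, if anything falls off the work surface, if the arm or the gripper's body presses on something with over 40 N, if the wrist force passes 120 N, or if a joint passes its speed limit or range.

## Working session

There is one attempt and no reset: what is moved stays moved. The work goes in short steps, Python scripts to look and compute and a tool call to move; the robot and the scene stay as the last step left them, time stands still between calls to the robot, and variables do not carry over. Pictures are saved under pics/ and viewed, at most 14 in all, crops included, and the job is handed in when it is done.

Besides the shell and the picture viewer there is one more tool, called as name(argument=value, ...) on one line, values as JSON. carry_out: Moves the arm, as the interface text tells. Its arguments: {"type":"object","properties":{"targets":{"type":"array"},"newtons":{"type":"number"}},"required":["targets"]}

```bash
mkdir -p pics; python3 - <<'E'
from bench import robot
import cv2,numpy as np
print(robot.state())
for c in("top","side"):
    d=robot.camera(c); cv2.imwrite(f"pics/{c}0.png",d["image"][:,:,::-1])
    print(c,d["mtx"].tolist(),d["xyz"],np.array(d["rotation"]).tolist(),[k for k in d])
    for l in["face_mill","wide_chuck","slim_chuck","sidelock","kit_handle","empty_rack","socket_face_mill","socket_sidelock"]:
        for f in("search_frame","tip_of"):
            print(l,f,[(np.round(r["position"],3).tolist(),round(r["score"],2)) for r in getattr(robot,f)(c,l)][:5])
E
```

```text
{'clock': 0.0, 'qpos': array([-7.23415996e+01,  2.81617786e+01,  8.93515568e+01,  7.75613987e-04,
        6.25501250e+01, -6.05006252e+00]), 'dq': array([-0.01303979, -0.02698145, -0.02788144,  0.0605182 , -0.02360644,
        0.01420074]), 'joint_efforts': array([-1.44314286e-04, -6.18442512e+01, -2.61595649e+01, -7.60346393e-05,
        4.06335152e-03,  3.38413084e-07]), 'position': array([ 0.25125533, -0.57200786,  0.23074483]), 'ee_rot': array([-1.79936965e+02, -7.37263065e-03,  2.37081010e+01]), 'contact_force': array([-0.65848109, -0.22714994,  0.8261318 ]), 'moment': array([ 0.01827285, -0.00355456,  0.04181552]), 'gripper_force': 0.0, 'grip_width': 0.08552638645911548}
top [[369.8651235297518, 0.0, 253.47626726455766], [0.0, 369.8651235297518, 191.36624253556894], [0.0, 0.0, 1.0]] [0.31756617 0.06812741 0.88254877] [11.712040200956862, 0.012032899444865559, -78.9818611505994] ['image', 'mtx', 'xyz', 'rotation']
face_mill search_frame [([0.398, 0.119, 0.148], 0.68)]
face_mill tip_of [([0.399, 0.121, 0.009], 0.78)]
wide_chuck search_frame [([0.41, -0.01, 0.151], 0.73)]
wide_chu
[... 1447 characters left out ...]

sidelock search_frame [([0.424, 0.063, 0.119], 0.95), ([0.55, 0.226, 0.114], 0.88), ([0.463, 0.261, 0.104], 0.58)]
sidelock tip_of [([0.409, 0.058, 0.01], 0.97), ([0.453, 0.259, -0.004], 0.74), ([0.534, 0.222, 0.002], 0.65)]
kit_handle search_frame [([0.454, -0.109, 0.078], 0.58)]
kit_handle tip_of [([0.429, -0.112, 0.001], 0.67)]
empty_rack search_frame [([0.531, 0.017, 0.07], 0.76)]
empty_rack tip_of [([0.529, 0.013, -0.002], 0.89)]
socket_face_mill search_frame [([0.43, 0.133, 0.077], 0.68)]
socket_face_mill tip_of [([0.406, 0.12, 0.001], 0.65), ([0.422, -0.01, 0.012], 0.5)]
socket_sidelock search_frame [([0.442, 0.07, 0.076], 0.77)]
socket_sidelock tip_of [([0.413, 0.052, 0.001], 0.59)]
```

View pics/top0.png

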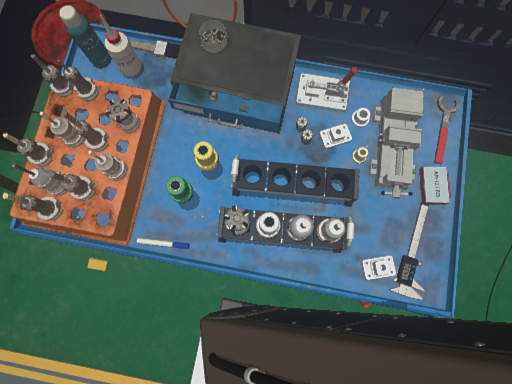

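View pics/side0.png

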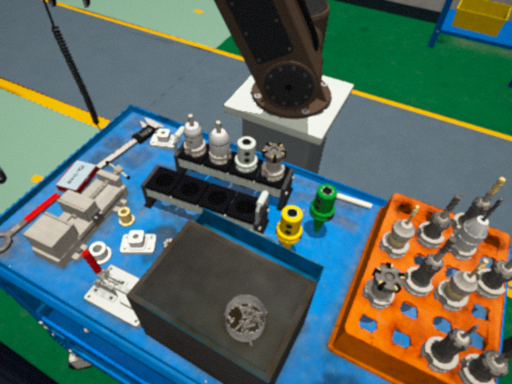

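Top view: the full rack is at row ~230 with its handle at the right (−y) end (350,235). From the handle the order is pale chuck (333,231), pale chuck (298,228), sidelock (267,225), face mill (236,220). The empty rack's sockets run from (252,175) to (341,184), with its handle at (236,170). The green (178,189) and yellow (205,155) holders are decoys. The side view agrees. Next I zoom in on both racks.

```bash
python3 - <<'E'
import cv2
for n,(x,y,w,h) in {"top":(210,140,160,120),"side":(130,100,180,135)}.items():
    i=cv2.imread(f"pics/{n}0.png")[y:y+h,x:x+w]
    s=800//w
    i=cv2.resize(i,None,fx=s,fy=s,interpolation=cv2.INTER_CUBIC)
    for k in range(0,w,20): cv2.putText(i,str(x+k),(k*s,10),0,.35,(255,255,255),1); cv2.line(i,(k*s,12),(k*s,18),(255,255,255),1)
    for k in range(20,h,20): cv2.putText(i,str(y+k),(0,k*s),0,.35,(255,255,255),1)
    cv2.imwrite(f"pics/{n}0c.png",i)
E
```

```text
(no output)
```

View pics/top0c.png

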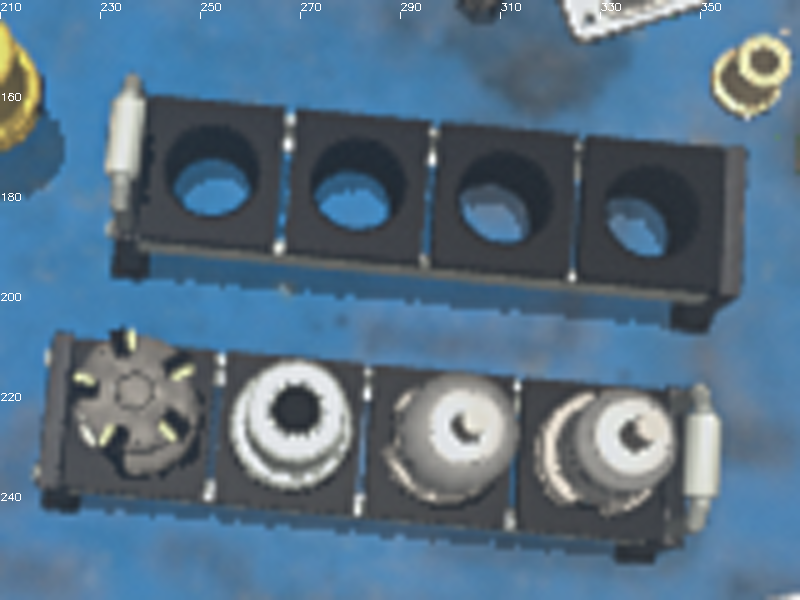

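View pics/side0c.png

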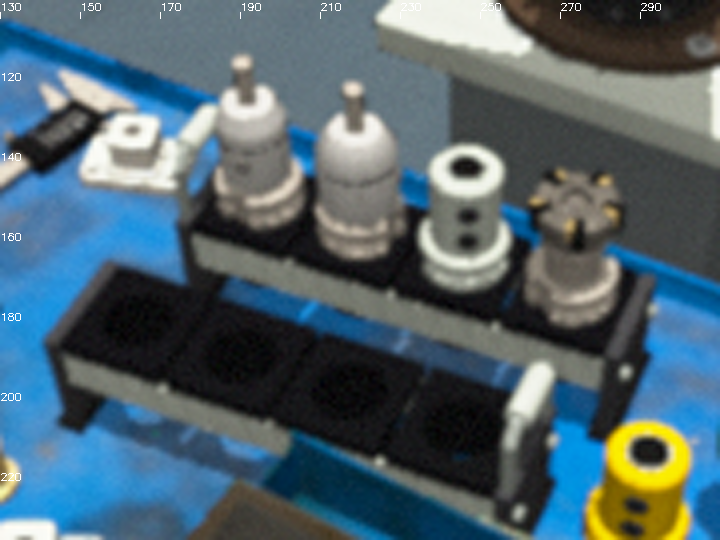

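The crops show the empty-rack mouths at (252,173), (281,176), (311,179) and (340,182) in the top view, and (243,206), (216,197), (190,188) and (164,179) in the side view. The fuller chuck is second from the handle. I triangulate these now.

```bash
cat >h.py <<'E'
import numpy as np,cv2
from scipy.spatial.transform import Rotation as R
K={"top":([[369.865,0,253.476],[0,369.865,191.366],[0,0,1]],[.31756617,.06812741,.88254877],[11.71204,.0120329,-78.98186]),
"side":([[381.9477,0,243.88],[0,381.9477,193.2555],[0,0,1]],[.96858,.339678,.719534],[39.98575,-.60241,118.058545])}
def ray(c,p):
    k,o,r=K[c]; d=np.linalg.inv(k)@[p[0],p[1],1]; return np.array(o),R.from_euler("xyz",r,degrees=True).as_matrix()@(d*[1,-1,-1])
def onz(c,p,z): o,d=ray(c,p); return o+d*(z-o[2])/d[2]
def tri(p,q):
    A=[];b=[]
    for c,u in(("top",p),("side",q)):
        o,d=ray(c,u); d=d/np.linalg.norm(d); M=np.eye(3)-np.outer(d,d); A.append(M); b.append(M@o)
    x,r,_,_=np.linalg.lstsq(np.vstack(A),np.hstack(b),rcond=None); return x
def T(x,y): return ((x+.5)/5-.5+210,(y+.5)/5-.5+140)
def S(x,y): return ((x+.5)/4-.5+130,(y+.5)/4-.5+100)
E
python3 - <<'E'
from h import *
np.set_printoptions(precision=4,suppress=True)
te=[T(211,169),T(359,183),T(505,198),T(651,213)]; se=[S(455,425),S(346,390),S(240,354),S(138,317)]
for p,q in zip(te,se): print("E",tri(p,q),onz("top",p,.077)[:2],onz("side",q,.077)[:2])
for p in[(142,416.5),(291,429),(440.5,442),(591,456)]: print("F",onz("top",T(*p),.077)[:2])
for n,p,q in[("slim pin",(638,433),(242,62)),("wide pin",(467,427),(353,88)),("sidelock bore",(296,408),(467,167)),("face top",(137,391),(576,200))]: print(n,tri(T(*p),S(*q)))
for p in[(240,120),(282,130),(200,108)]: print("box",onz("top",p,0)[:2])
for p in[(240,105),(285,116)]: print("boxtop",onz("top",p,.1)[:2])
E
```

```text
E [0.5216 0.11   0.0783] [0.5212 0.1118] [0.5214 0.1078]
E [0.5279 0.0448 0.0766] [0.5275 0.0454] [0.5284 0.0443]
E [ 0.5336 -0.0205  0.0762] [ 0.5332 -0.02  ] [ 0.5342 -0.0205]
E [ 0.5389 -0.0854  0.0776] [ 0.5389 -0.0852] [ 0.5386 -0.0862]
F [0.4059 0.12  ]
F [0.413 0.055]
F [ 0.4198 -0.01  ]
F [ 0.4263 -0.0753]
slim pin [ 0.4254 -0.0752  0.182 ]
wide pin [ 0.415  -0.0107  0.182 ]
sidelock bore [0.4126 0.056  0.1522]
face top [0.4072 0.1193 0.1518]
box [0.6722 0.1722]
box [0.6661 0.0628]
box [0.6846 0.2791]
boxtop [0.6675 0.1676]
boxtop [0.6608 0.0627]
```

Mouths triangulate to 76–78 mm, pins to 182 mm, and the sidelock and face mill tops to 152 mm. All match the stated sizes. I move over the slim chuck.

carry_out(targets=[[1,[17,48,4],[0,0,8]],[1,[17,48,4],[0,0,8]],[1,[17,48,4],[0,0,8]],[1,[17,48,4],[0,0,8]],[1,[17,48,4],[0,0,8]]], newtons=70)

```text
clock: 2.2
position: [0.3348, -0.3355, 0.2512]
ee_rot: [180.0, 0.0, 64.0]
contact_force: [0.0, -1.0, -0.8]
grip_width: 0.0852
gripper_force: 0.0
```

carry_out(targets=[[1,[17,48,0],[0,0,8]],[1,[17,48,0],[0,0,8]],[1,[17,48,0],[0,0,8]],[1,[17,48,0],[0,0,8]],[1,[17,48,0],[0,0,0]]])

```text
clock: 2.7
position: [0.4183, -0.0997, 0.2512]
ee_rot: [180.0, 0.0, 96.0]
contact_force: [1.1, -0.9, -0.4]
grip_width: 0.0857
gripper_force: 0.0
```

carry_out(targets=[[1,[4,17,0],[0,0,0]],[1,[0,0,-40],[0,0,0]],[1,[0,0,0],[0,0,0]]])

```text
clock: 3.0
position: [0.4206, -0.0835, 0.2084]
ee_rot: [-179.7, -0.1, 95.8]
contact_force: [-0.3, 0.7, 0.1]
grip_width: 0.0855
gripper_force: 0.0
```

```bash
python3 - <<'E'
from bench import robot
import cv2,numpy as np
s=robot.state(); print(s["position"],s["qpos"])
a=[]
for c,(x,y) in(("top",(210,140)),("side",(130,90))):
    d=robot.camera(c); a.append(cv2.resize(d["image"][y:y+140,x:x+190,::-1],None,fx=2.1,fy=2.1,interpolation=cv2.INTER_CUBIC))
cv2.imwrite("pics/a1.png",np.hstack(a))
E
```

```text
[ 0.42060346 -0.08347611  0.2084394 ] [-2.00661589e+01  1.41169447e+01  1.16877874e+02  6.71052098e-04
  4.93073215e+01 -2.58671699e+01]
```

View pics/a1.png

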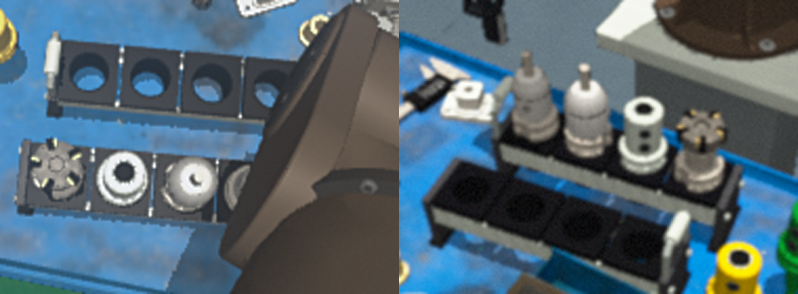

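```bash
python3 - <<'E'
from bench import robot
import cv2,numpy as np
from h import *
s=robot.state(); print(s["position"],s["ee_rot"])
d=robot.camera("side"); i=d["image"][:,:,::-1].copy()
k,o,r=K["side"]; c=R.from_euler("xyz",r,degrees=True).as_matrix().T@(s["position"]-np.array(o)); c*=[1,-1,-1]; p=np.array(k)@(c/c[2]); print(p)
cv2.imwrite("pics/a2.png",cv2.resize(i[0:200,100:350],None,fx=3,fy=3))
E
```

```text
[ 0.42195573 -0.08481487  0.2112556 ] [-1.79932823e+02 -3.19492234e-02  9.57016981e+01]
[187.13894175 102.34585197   1.        ]
```

View pics/a2.png

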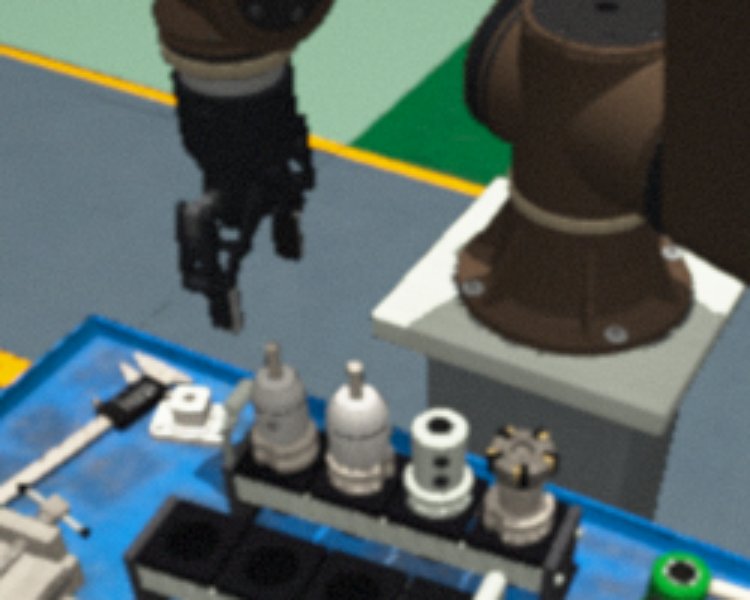

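The open gripper hangs above the slim chuck, with its tips at (176,108) and (197,85) and their middle where the TCP projects. I correct the position by a few mm and descend.

carry_out(targets=[[1,[4,9,0],[0,0,0]],[1,[0,0,-25],[0,0,0]],[1,[0,0,-35],[0,0,0]],[1,[0,0,-15],[0,0,0]],[1,[0,0,0],[0,0,0]]])

```text
clock: 3.65
position: [0.4258, -0.0755, 0.1352]
ee_rot: [-179.9, -0.1, 95.7]
contact_force: [-0.2, -0.3, 0.0]
grip_width: 0.0856
gripper_force: 0.0
```

carry_out(targets=[[1,[0,0,-16],[0,0,0]],[0,[0,0,0],[0,0,0]],[0,[0,0,0],[0,0,0]],[0,[0,0,0],[0,0,0]],[0,[0,0,0],[0,0,0]]])

```text
clock: 4.15
position: [0.4265, -0.0758, 0.1213]
ee_rot: [179.9, 0.1, 95.7]
contact_force: [-1.1, -0.4, 11.6]
grip_width: 0.0407
gripper_force: 69.0
```

carry_out(targets=[[0,[0,0,10],[0,0,0]],[0,[0,0,20],[0,0,0]],[0,[0,0,30],[0,0,0]],[0,[0,0,30],[0,0,0]],[0,[0,0,10],[0,0,0]]])

```text
clock: 4.65
position: [0.4264, -0.0758, 0.2227]
ee_rot: [179.8, 0.1, 95.7]
contact_force: [1.0, 0.1, -7.4]
grip_width: 0.0405
gripper_force: 73.0
```

carry_out(targets=[[0,[20,0,0],[0,0,0]],[0,[38,0,0],[0,0,0]],[0,[28,10,0],[0,0,0]],[0,[10,30,0],[0,0,0]],[0,[0,35,0],[0,0,-1]]])

```text
clock: 5.15
position: [0.5229, -0.0003, 0.2187]
ee_rot: [-179.9, -0.0, 94.6]
contact_force: [0.3, 1.5, -7.7]
grip_width: 0.0404
gripper_force: 73.0
```

carry_out(targets=[[0,[0,35,0],[0,0,0]],[0,[0,35,0],[0,0,0]],[0,[0,28,0],[0,0,0]],[0,[0,13,0],[0,0,0]],[0,[0,0,0],[0,0,0]]])

```text
clock: 5.65
position: [0.5215, 0.1116, 0.2192]
ee_rot: [-179.9, -0.0, 94.8]
contact_force: [-0.1, -0.2, -7.4]
grip_width: 0.0405
gripper_force: 73.0
```

```bash
python3 - <<'E'
from bench import robot
import cv2,numpy as np
s=robot.state(); print(s["position"],s["ee_rot"],s["contact_force"])
d=robot.camera("side"); i=d["image"][:,:,::-1].copy()
cv2.imwrite("pics/a3.png",cv2.resize(i[70:270,120:330],None,fx=3,fy=3,interpolation=cv2.INTER_CUBIC))
E
```

```text
[0.52146382 0.11159478 0.21924177] [-1.79928062e+02 -5.91604359e-03  9.48253875e+01] [-0.0542405  -0.24024098 -7.41162781]
```

View pics/a3.png

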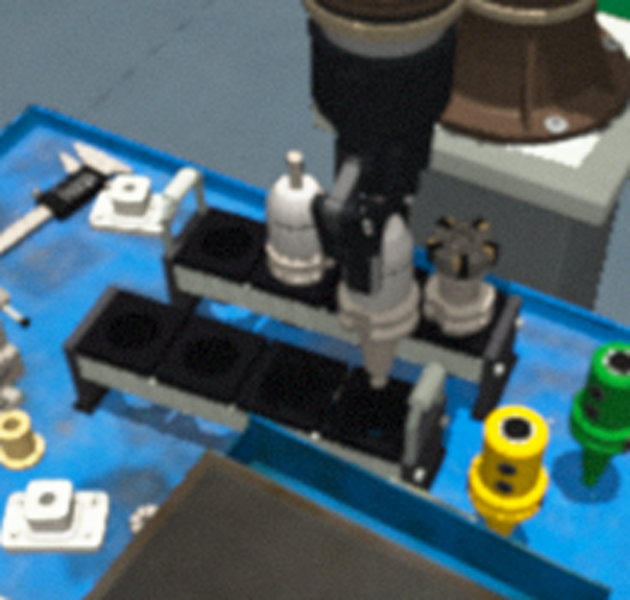

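The slim chuck hangs upright above the socket by the handle, with its stud tip at about (246,198) over mouth (243,206). I lower it.

carry_out(targets=[[0,[0,-1,-20],[0,0,0]],[0,[0,0,-30],[0,0,0]],[0,[0,0,-20],[0,0,0]],[0,[0,0,-10],[0,0,0]],[0,[0,0,-5],[0,0,0]]])

```text
clock: 6.2
position: [0.5219, 0.1085, 0.1341]
ee_rot: [-179.9, 0.0, 94.7]
contact_force: [0.3, 0.1, -6.5]
grip_width: 0.0408
gripper_force: 73.2
```

carry_out(targets=[[0,[0,0,-5],[0,0,0]],[0,[0,0,-4],[0,0,0]],[0,[0,0,-3],[0,0,0]],[0,[0,0,0],[0,0,0]]])

```text
clock: 6.6
position: [0.522, 0.1094, 0.1229]
ee_rot: [180.0, 0.0, 94.7]
contact_force: [0.2, 0.5, -6.4]
grip_width: 0.0402
gripper_force: 73.2
```

carry_out(targets=[[0,[0,0,-2],[0,0,0]],[0,[0,0,-1],[0,0,0]],[0,[0,0,0],[0,0,0]]])

```text
clock: 6.9
position: [0.5224, 0.1094, 0.1214]
ee_rot: [179.9, 0.0, 94.7]
contact_force: [-3.2, 0.1, 9.3]
grip_width: 0.0406
gripper_force: 75.1
```

carry_out(targets=[[1,[0,0,0],[0,0,0]],[1,[0,0,0],[0,0,0]],[1,[0,0,0],[0,0,0]],[1,[0,0,25],[0,0,0]],[1,[0,0,40],[0,0,0]]])

```text
clock: 7.4
position: [0.5212, 0.1092, 0.184]
ee_rot: [-179.8, 0.0, 94.7]
contact_force: [0.5, -0.3, -0.1]
grip_width: 0.0852
gripper_force: 0.0
```

carry_out(targets=[[1,[0,0,40],[0,0,0]],[1,[-25,-30,5],[0,0,1]],[1,[-35,-40,0],[0,0,0]],[1,[-30,-34,0],[0,0,0]],[1,[-12,-15,0],[0,0,0]]])

```text
clock: 7.9
position: [0.4198, -0.0088, 0.2301]
ee_rot: [-180.0, 0.0, 95.7]
contact_force: [0.8, 0.4, -0.3]
grip_width: 0.0855
gripper_force: 0.0
```

carry_out(targets=[[1,[0,0,0],[0,0,0]]])

```text
clock: 8.0
position: [0.4209, -0.0086, 0.2303]
ee_rot: [180.0, 0.0, 95.6]
contact_force: [-0.2, 0.3, -0.8]
grip_width: 0.0857
gripper_force: 0.0
```

```bash
python3 - <<'E'
from bench import robot
import cv2,numpy as np
s=robot.state(); print(s["position"],s["ee_rot"],s["contact_force"])
d=robot.camera("side"); i=d["image"][:,:,::-1].copy()
cv2.imwrite("pics/a4.png",cv2.resize(i[70:270,120:330],None,fx=3,fy=3,interpolation=cv2.INTER_CUBIC))
print(robot.tip_of("side","slim_chuck")[:2])
E
```

```text
[ 0.42091958 -0.0085974   0.23030187] [1.79969950e+02 1.60270521e-02 9.55701722e+01] [-0.241949    0.2637992  -0.76835855]
[{'position': [0.5203, 0.1083, 0.0103], 'score': 0.89}]
```

View pics/a4.png

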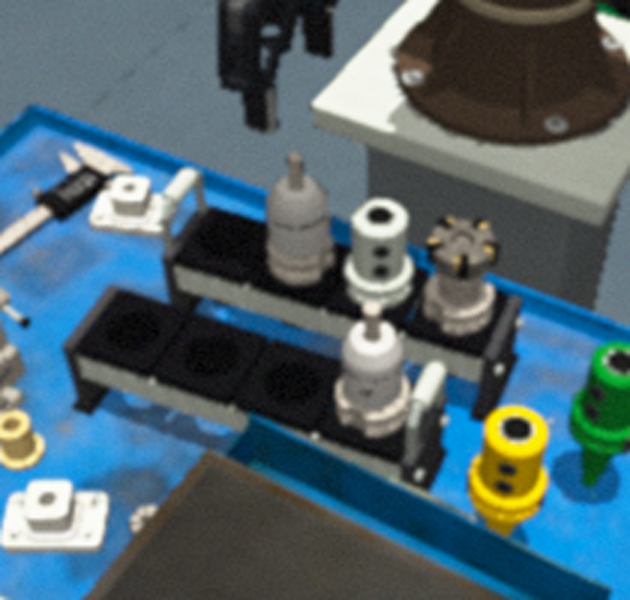

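The slim chuck is home by the handle at (244,200). The wide chuck is next.

carry_out(targets=[[1,[-3,-2,-10],[0,0,0]],[1,[0,0,-35],[0,0,0]],[1,[0,0,-35],[0,0,0]],[1,[0,0,-20],[0,0,0]],[1,[0,0,-10],[0,0,0]]])

```text
clock: 8.6
position: [0.4185, -0.0086, 0.1177]
ee_rot: [-179.8, -0.1, 95.8]
contact_force: [-0.0, 0.0, 0.6]
grip_width: 0.0851
gripper_force: 0.0
```

carry_out(targets=[[0,[0,0,0],[0,0,0]],[0,[0,0,0],[0,0,0]],[0,[0,0,0],[0,0,0]],[0,[0,0,0],[0,0,0]]])

```text
clock: 9.0
position: [0.4194, -0.0093, 0.1209]
ee_rot: [179.9, 0.0, 95.7]
contact_force: [-0.5, 0.1, 4.4]
grip_width: 0.0453
gripper_force: 71.0
```

carry_out(targets=[[0,[0,0,10],[0,0,0]],[0,[0,0,20],[0,0,0]],[0,[0,0,30],[0,0,0]],[0,[0,0,30],[0,0,0]],[0,[0,0,10],[0,0,0]]])

```text
clock: 9.5
position: [0.4197, -0.0094, 0.2228]
ee_rot: [179.7, 0.1, 95.7]
contact_force: [-0.1, -0.3, -7.0]
grip_width: 0.0454
gripper_force: 73.6
```

carry_out(targets=[[0,[20,0,0],[0,0,0]],[0,[38,10,0],[0,0,-1]],[0,[35,25,0],[0,0,0]],[0,[15,20,0],[0,0,0]],[0,[0,0,0],[0,0,0]]])

```text
clock: 10.0
position: [0.5283, 0.0475, 0.2188]
ee_rot: [-180.0, -0.0, 94.8]
contact_force: [-0.2, 0.5, -5.6]
grip_width: 0.0459
gripper_force: 73.9
```

carry_out(targets=[[0,[0,0,0],[0,0,0]]])

```text
clock: 10.1
position: [0.5265, 0.046, 0.219]
ee_rot: [-179.9, -0.0, 94.8]
contact_force: [-0.3, -0.0, -5.9]
grip_width: 0.0453
gripper_force: 73.9
```

carry_out(targets=[[0,[0,-1,-20],[0,0,0]],[0,[0,0,-30],[0,0,0]],[0,[0,0,-20],[0,0,0]],[0,[0,0,-15],[0,0,0]],[0,[0,0,-5],[0,0,0]]])

```text
clock: 10.6
position: [0.5258, 0.0441, 0.1285]
ee_rot: [-179.8, -0.0, 94.7]
contact_force: [1.3, -0.2, -5.0]
grip_width: 0.0458
gripper_force: 74.1
```

carry_out(targets=[[0,[0,0,-4],[0,0,0]],[0,[0,0,-3],[0,0,0]],[0,[0,0,-2],[0,0,0]],[0,[0,0,0],[0,0,0]]])

```text
clock: 11.0
position: [0.5272, 0.0446, 0.1212]
ee_rot: [180.0, 0.0, 94.7]
contact_force: [-0.3, -0.3, -5.6]
grip_width: 0.0455
gripper_force: 74.2
```

carry_out(targets=[[0,[0,0,-2],[0,0,0]],[0,[0,0,-1],[0,0,0]],[0,[0,0,0],[0,0,0]]])

```text
clock: 11.3
position: [0.5273, 0.0447, 0.1207]
ee_rot: [179.9, 0.0, 94.7]
contact_force: [-11.0, -0.9, 27.5]
grip_width: 0.0455
gripper_force: 78.0
```

carry_out(targets=[[1,[0,0,0],[0,0,0]],[1,[0,0,0],[0,0,0]],[1,[0,0,0],[0,0,0]],[1,[0,0,25],[0,0,0]],[1,[0,0,40],[0,0,0]]])

```text
clock: 11.8
position: [0.5262, 0.0447, 0.1819]
ee_rot: [-179.7, -0.0, 94.7]
contact_force: [1.0, -0.3, 0.0]
grip_width: 0.0856
gripper_force: 0.0
```

carry_out(targets=[[1,[0,0,40],[0,0,0]],[1,[-30,3,5],[0,0,1]],[1,[-40,4,0],[0,0,0]],[1,[-34,3,0],[0,0,0]],[1,[-10,0,0],[0,0,0]]])

```text
clock: 12.3
position: [0.4103, 0.055, 0.228]
ee_rot: [-180.0, -0.0, 95.7]
contact_force: [0.3, 0.8, 0.8]
grip_width: 0.0855
gripper_force: 0.0
```

carry_out(targets=[[1,[0,0,0],[0,0,0]]])

```text
clock: 12.4
position: [0.4126, 0.0548, 0.2283]
ee_rot: [179.9, 0.0, 95.7]
contact_force: [0.4, -0.5, 0.0]
grip_width: 0.0856
gripper_force: 0.0
```

carry_out(targets=[[1,[0,0,-15],[0,0,0]],[1,[0,0,-35],[0,0,0]],[1,[0,0,-35],[0,0,0]],[1,[0,0,-18],[0,0,0]],[1,[0,0,-9],[0,0,0]]])

```text
clock: 12.9
position: [0.4139, 0.0545, 0.1141]
ee_rot: [-179.9, -0.0, 95.7]
contact_force: [0.8, 0.3, 1.0]
grip_width: 0.0854
gripper_force: 0.0
```

carry_out(targets=[[0,[0,0,0],[0,0,0]],[0,[0,0,0],[0,0,0]],[0,[0,0,0],[0,0,0]],[0,[0,0,0],[0,0,0]]])

```text
clock: 13.3
position: [0.4136, 0.0547, 0.117]
ee_rot: [179.9, 0.0, 95.7]
contact_force: [-2.8, -0.6, 5.8]
grip_width: 0.0394
gripper_force: 69.5
```

carry_out(targets=[[0,[0,0,10],[0,0,0]],[0,[0,0,20],[0,0,0]],[0,[0,0,30],[0,0,0]],[0,[0,0,30],[0,0,0]],[0,[0,0,10],[0,0,0]]])

```text
clock: 13.8
position: [0.4136, 0.0547, 0.2188]
ee_rot: [179.7, 0.0, 95.7]
contact_force: [-0.1, 0.6, -6.6]
grip_width: 0.0395
gripper_force: 72.2
```

carry_out(targets=[[0,[0,-15,0],[0,0,0]],[0,[0,-30,0],[0,0,0]],[0,[10,-21,0],[0,0,-1]],[0,[25,-10,0],[0,0,0]],[0,[35,0,0],[0,0,0]]])

```text
clock: 14.3
position: [0.4827, -0.0225, 0.2156]
ee_rot: [-179.9, -0.0, 94.6]
contact_force: [0.4, -0.3, -6.3]
grip_width: 0.0394
gripper_force: 72.1
```

carry_out(targets=[[0,[30,0,0],[0,0,0]],[0,[15,0,0],[0,0,0]],[0,[5,0,0],[0,0,0]],[0,[0,0,0],[0,0,0]]])

```text
clock: 14.7
position: [0.5327, -0.0212, 0.2152]
ee_rot: [-179.9, -0.0, 94.7]
contact_force: [-0.4, -0.2, -6.0]
grip_width: 0.0396
gripper_force: 72.3
```

Target is (.534, −.021), with release height about .116.

carry_out(targets=[[0,[1,0,-20],[0,0,0]],[0,[0,0,-30],[0,0,0]],[0,[0,0,-20],[0,0,0]],[0,[0,0,-15],[0,0,0]],[0,[0,0,-5],[0,0,0]]])

```text
clock: 15.2
position: [0.5324, -0.0211, 0.1247]
ee_rot: [-179.8, -0.0, 94.7]
contact_force: [0.7, 0.1, -5.2]
grip_width: 0.0391
gripper_force: 72.2
```

carry_out(targets=[[0,[0,0,-4],[0,0,0]],[0,[0,0,-3],[0,0,0]],[0,[0,0,-2],[0,0,0]],[0,[0,0,-1],[0,0,0]],[0,[0,0,0],[0,0,0]]])

```text
clock: 15.7
position: [0.5342, -0.0213, 0.1171]
ee_rot: [179.9, 0.0, 94.7]
contact_force: [-3.3, -0.7, 4.4]
grip_width: 0.0391
gripper_force: 73.4
```

carry_out(targets=[[0,[0,0,-1],[0,0,0]],[1,[0,0,0],[0,0,0]],[1,[0,0,0],[0,0,0]],[1,[0,0,0],[0,0,0]],[1,[0,0,25],[0,0,0]]])

```text
clock: 16.2
position: [0.5331, -0.0212, 0.1382]
ee_rot: [-179.8, -0.1, 94.7]
contact_force: [0.6, 0.6, -0.3]
grip_width: 0.0854
gripper_force: 0.0
```

carry_out(targets=[[1,[0,0,40],[0,0,0]],[1,[0,0,45],[0,0,0]],[1,[-30,30,5],[0,0,1]],[1,[-40,42,0],[0,0,0]],[1,[-38,43,0],[0,0,0]]])

```text
clock: 16.7
position: [0.4353, 0.0831, 0.2303]
ee_rot: [179.9, -0.0, 95.6]
contact_force: [1.1, -0.3, -0.6]
grip_width: 0.0854
gripper_force: 0.0
```

carry_out(targets=[[1,[-19,25,0],[0,0,0]],[1,[0,0,0],[0,0,0]],[1,[0,0,0],[0,0,0]]])

```text
clock: 17.0
position: [0.4177, 0.1077, 0.2303]
ee_rot: [179.9, 0.0, 95.8]
contact_force: [0.5, 0.7, -0.3]
grip_width: 0.0855
gripper_force: 0.0
```

```bash
python3 - <<'E'
from bench import robot
import cv2,numpy as np
s=robot.state(); print(s["position"],s["ee_rot"],s["contact_force"])
d=robot.camera("side"); i=d["image"][:,:,::-1].copy()
cv2.imwrite("pics/a5.png",cv2.resize(i[70:220,140:330],None,fx=4,fy=4,interpolation=cv2.INTER_CUBIC))
E
```

```text
[0.41770073 0.10772309 0.23029112] [1.79927733e+02 6.68813561e-03 9.58020470e+01] [ 0.47188133  0.65739171 -0.32476657]
```

View pics/a5.png

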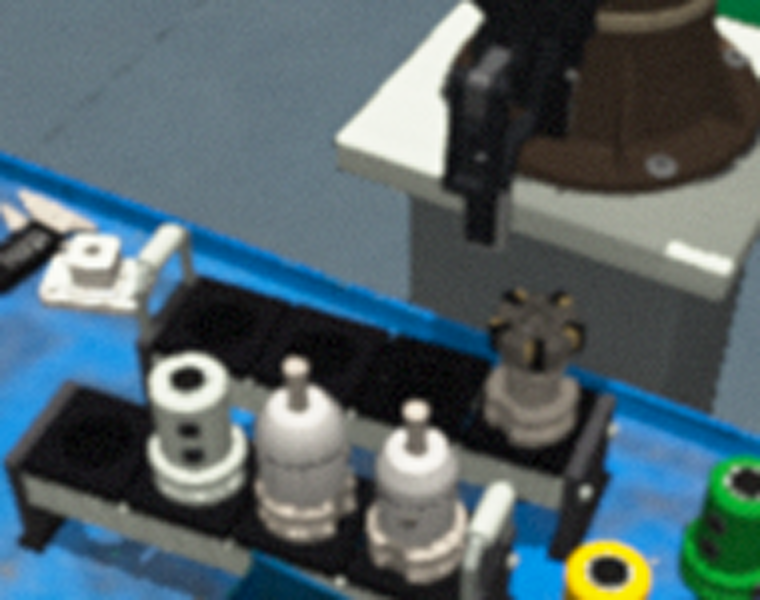

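Three holders are home in the right order: sidelock (190,175), wide (217,182), slim (244,190). The face mill at (274,170) has inserts at the rim of its head, so I'll grip low, on the collar and head root.

carry_out(targets=[[1,[-11,12,-5],[0,0,0]],[1,[0,0,-20],[0,0,0]],[1,[0,0,-35],[0,0,0]],[1,[0,0,-20],[0,0,0]],[1,[0,0,0],[0,0,0]]])

```text
clock: 17.55
position: [0.4063, 0.1184, 0.1479]
ee_rot: [-179.8, 0.0, 95.6]
contact_force: [-0.6, 0.4, 0.5]
grip_width: 0.0851
gripper_force: 0.0
```

carry_out(targets=[[1,[0,1,-20],[0,0,0]],[1,[0,0,-20],[0,0,0]],[1,[0,0,-6],[0,0,0]],[1,[0,0,0],[0,0,0]]])

```text
clock: 17.95
position: [0.4069, 0.12, 0.104]
ee_rot: [-180.0, 0.0, 95.7]
contact_force: [0.1, 0.3, -0.2]
grip_width: 0.0858
gripper_force: 0.0
```

carry_out(targets=[[0,[0,0,0],[0,0,0]],[0,[0,0,0],[0,0,0]],[0,[0,0,0],[0,0,0]],[0,[0,0,0],[0,0,0]]])

```text
clock: 18.35
position: [0.407, 0.1204, 0.1048]
ee_rot: [179.9, 0.0, 95.7]
contact_force: [0.4, -1.2, 8.2]
grip_width: 0.0454
gripper_force: 69.9
```

carry_out(targets=[[0,[0,0,10],[0,0,0]],[0,[0,0,20],[0,0,0]],[0,[0,0,30],[0,0,0]],[0,[0,0,30],[0,0,0]],[0,[0,0,10],[0,0,0]]], newtons=80)

```text
clock: 18.85
position: [0.4069, 0.1205, 0.2065]
ee_rot: [179.8, -0.0, 95.7]
contact_force: [1.3, -0.2, -8.0]
grip_width: 0.0456
gripper_force: 83.6
```

```bash
python3 - <<'E'
from bench import robot
import cv2,numpy as np
d=robot.camera("side"); i=d["image"][:,:,::-1].copy()
cv2.imwrite("pics/a6.png",cv2.resize(i[70:220,140:330],None,fx=4,fy=4,interpolation=cv2.INTER_CUBIC))
E
```

View pics/a6.png

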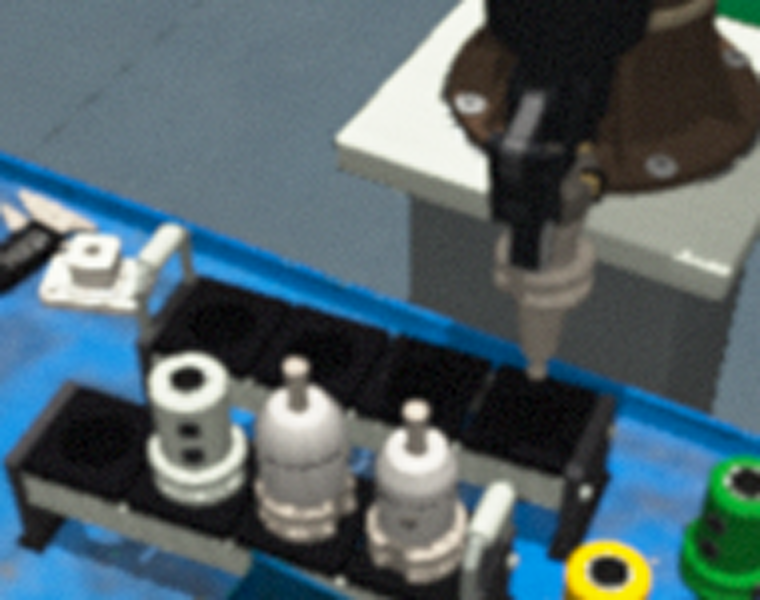

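The face mill is lifted and upright. I carry it along the vacated row and then across.

carry_out(targets=[[0,[5,-18,0],[0,0,0]],[0,[5,-34,0],[0,0,0]],[0,[5,-38,0],[0,0,0]],[0,[5,-38,0],[0,0,-1]],[0,[5,-36,0],[0,0,0]]])

```text
clock: 19.4
position: [0.4308, -0.045, 0.2027]
ee_rot: [-179.9, -0.0, 94.7]
contact_force: [0.7, 1.7, -6.2]
grip_width: 0.0452
gripper_force: 83.5
```

carry_out(targets=[[0,[10,-27,0],[0,0,0]],[0,[25,-13,0],[0,0,0]],[0,[35,0,0],[0,0,0]],[0,[25,0,0],[0,0,0]],[0,[8,0,0],[0,0,0]]])

```text
clock: 19.9
position: [0.5359, -0.0838, 0.202]
ee_rot: [-179.9, -0.0, 94.7]
contact_force: [0.1, 1.0, -7.2]
grip_width: 0.0452
gripper_force: 83.9
```

carry_out(targets=[[0,[0,0,0],[0,0,0]],[0,[0,0,0],[0,0,0]]])

```text
clock: 20.1
position: [0.5333, -0.0833, 0.2029]
ee_rot: [-179.9, -0.0, 94.7]
contact_force: [-1.1, 0.1, -6.9]
grip_width: 0.0449
gripper_force: 83.9
```

carry_out(targets=[[0,[5,-3,-10],[0,0,0]],[0,[0,0,-30],[0,0,0]],[0,[0,0,-25],[0,0,0]],[0,[0,0,-15],[0,0,0]],[0,[0,0,0],[0,0,0]]])

```text
clock: 20.6
position: [0.5381, -0.0865, 0.1217]
ee_rot: [-179.8, -0.1, 94.7]
contact_force: [-0.2, -0.3, -5.6]
grip_width: 0.0447
gripper_force: 84.0
```

carry_out(targets=[[0,[0,0,-8],[0,0,0]],[0,[0,0,-4],[0,0,0]],[0,[0,0,-3],[0,0,0]],[0,[0,0,-2],[0,0,0]],[0,[0,0,0],[0,0,0]]])

```text
clock: 21.1
position: [0.5395, -0.0866, 0.1069]
ee_rot: [180.0, 0.0, 94.7]
contact_force: [0.1, 0.2, -6.1]
grip_width: 0.0456
gripper_force: 84.0
```

carry_out(targets=[[0,[0,0,-2],[0,0,0]],[0,[0,0,-1],[0,0,0]],[0,[0,0,0],[0,0,0]]])

```text
clock: 21.4
position: [0.5399, -0.0867, 0.105]
ee_rot: [179.9, 0.0, 94.7]
contact_force: [-2.4, -0.0, 5.1]
grip_width: 0.0454
gripper_force: 84.8
```

Seated. I release, retract and check.

carry_out(targets=[[0,[0,0,-1],[0,0,0]],[1,[0,0,0],[0,0,0]],[1,[0,0,0],[0,0,0]],[1,[0,0,0],[0,0,0]],[1,[0,0,0],[0,0,0]]])

```text
clock: 21.9
position: [0.5396, -0.0866, 0.103]
ee_rot: [180.0, 0.0, 94.7]
contact_force: [-0.5, -0.5, 1.0]
grip_width: 0.0852
gripper_force: 0.0
```

carry_out(targets=[[1,[0,0,20],[0,0,0]],[1,[0,0,35],[0,0,0]],[1,[0,0,40],[0,0,0]],[1,[0,0,35],[0,0,0]],[1,[-30,-30,0],[0,0,0]]])

```text
clock: 22.4
position: [0.5126, -0.1159, 0.2371]
ee_rot: [179.5, 0.2, 94.9]
contact_force: [0.1, -0.9, -0.3]
grip_width: 0.0854
gripper_force: 0.0
```

carry_out(targets=[[1,[-20,-40,0],[0,0,0]],[1,[-20,-40,0],[0,0,0]],[1,[0,-40,0],[0,0,0]],[1,[0,-30,0],[0,0,0]],[1,[0,0,0],[0,0,0]]])

```text
clock: 22.9
position: [0.4693, -0.2698, 0.2327]
ee_rot: [180.0, 0.0, 94.5]
contact_force: [-0.7, 0.5, -0.1]
grip_width: 0.0854
gripper_force: 0.0
```

```bash
python3 - <<'E'
from bench import robot
import cv2,numpy as np
print(robot.state()["position"],robot.state()["contact_force"])
d=robot.camera("side"); i=d["image"][:,:,::-1]
e=robot.camera("top"); j=e["image"][:,:,::-1]
cv2.imwrite("pics/a7.png",np.hstack([cv2.resize(x,None,fx=2.6,fy=2.6,interpolation=cv2.INTER_CUBIC) for x in(i[110:230,135:285],j[140:260,215:365])]))
for l in["face_mill","wide_chuck","slim_chuck","sidelock"]: print(l,[[(np.round(r["position"],3).tolist(),round(r["score"],2)) for r in robot.tip_of(c,l)] for c in("side","top")])
E
```

```text
[ 0.46926656 -0.26982243  0.23272132] [-0.72455314  0.48417948 -0.0958379 ]
face_mill [[([0.54, -0.082, 0.005], 0.86)], []]
wide_chuck [[([0.53, 0.042, 0.009], 0.76)], [([0.52, 0.043, 0.008], 0.67)]]
slim_chuck [[([0.521, 0.112, 0.01], 0.67), ([0.405, 0.127, -0.0], 0.21)], [([0.52, 0.111, 0.007], 0.66)]]
sidelock [[([0.531, -0.018, 0.01], 0.76), ([0.533, 0.013, -0.001], 0.74), ([0.451, 0.258, -0.003], 0.65), ([0.537, 0.222, 0.001], 0.58)], [([0.535, 0.22, -0.001], 0.69), ([0.532, -0.017, 0.008], 0.62)]]
```

View pics/a7.png

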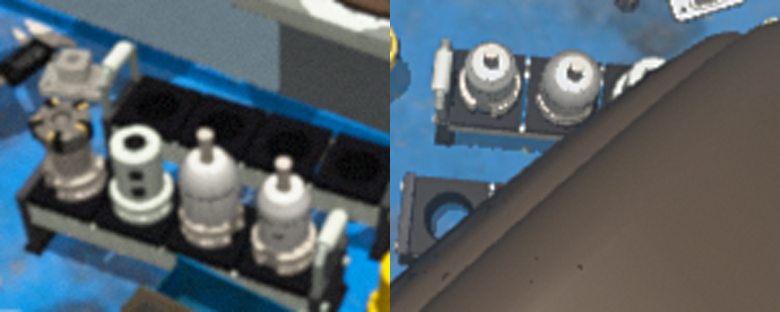

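All four stand upright, flanges on the sockets, in the order slim, wide, sidelock, face mill counted from the handle. The full rack is empty, so I hand the job in.

```bash
python3 -c "
from bench import robot
print(robot.sign_off())"
```

```text
the job is handed in; nothing more can be done
None
```

All four holders are upright and home in the empty rack in handle order (slim chuck, wide chuck, sidelock, face mill), and the job was handed in at about 23 s; the sign-off returned no verdict.

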